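# Set the strip guide's eccentric roller with the stepped gauge

## Robot

A 6-joint arm with a two-finger parallel gripper is mounted at the origin on a cart in front of the work surface, level with it; the furniture and walls round the work are solid. World frame = base frame: x ahead of the robot, y to its left, z up, the work surface at z = 0. Lengths are in m, angles in rad, forces in N, time in s.
With the tool pointing down it reaches from about 0.35 to 0.875 m from the base axis. Payload 4.2 kg.
Tool frame: the origin (TCP) lies between the finger pads; the fingertips stand 8 mm ahead of it and the grasp point (between the pads) lies 11 mm behind it (ctrl.tip_extent is the z of the fingertips in the tool frame, in m); z points along the fingers, y is the line along which they close (so a half turn about z gives the same grasp; the last joint's range is limited). The gripper opens to 87 mm and grips with 3 to 60 N. Pads are 19 mm wide; open, the fingers measure 117 mm over their backs; the gripper's body (75 mm by 190 mm) begins 51 mm behind the grasp point.
Start: joints at [-0.857, 0.385, 0.008, 0, -1.194, -0.259], TCP at [0.275, -0.561, 0.231] pointing down, gripper open.
Joint ranges: [-3.14, 3.14], [-1.21, 2.06], [-1.07, 1.41], [-3.16, 2.05], [-2.99, -0.16], [-3.1, 3.1]. Speed limits (rad/s): [2.79, 2.79, 3.14, 3.14, 3.14, 3.14].

## Interface

Orientations are given as a unit quaternion [w, x, y, z].
In Python, from plant import telemetry, imaging, hand_in, ctrl gives the robot as it stands.
- The arm moves only by the tool arm_command, never from a script. Its argument "increments" is text: rows parted by semicolons, each of 6 numbers parted by spaces: the shift along the tool's x, y, z in mm, then the turn, a rotation vector about the tool's x, y, z in rad. In form: tx ty tz wx wy wz; .... A call has 1 to 20 rows; each row is the pose to reach, as a shift and turn from the pose commanded when the call began, along the tool's axes at that moment; what a row does not reach only later rows make up. A row lasts 1/10 s, in which the tool goes at most 50 mm and 8.59 degrees, less where a joint would pass 70% of its speed; a pose out of reach is approached as far as the arm can. A call with a gripper value outside its range is refused whole. "gripper" is the opening, from 0 (shut) to 1 (fully open), set as the call begins (left out, the last holds). The fingers move at their own pace and stop on an object; "squeeze" is the grip in N (left out, the last holds). Time passes only in rows, so rows that repeat a pose let the fingers close. It gives the time, the measured TCP pose, the force, the opening and the grip force at its end, in the units of the state.
- telemetry.read_state(): the state, without advancing time (a new reading comes with each control period).
- imaging.get_image(name): name is "side" or "top" or "wrist"; returns a dict with "img" (384x512x3 uint8, red, green, blue), "depth" (384x512 float32, m along the optical axis (not along the pixel's ray), 0 where there is no reading), "fx", "fy", "cx", "cy" (pixels), "eye" and "rotation" of the camera in the world; the wrist camera has in their place "hand_eye" (4x4, takes a point from camera to tool coordinates, whose origin is the TCP and whose axes are the flange's). Camera axes: x right, y down, z forward; pixel columns grow to the right and rows downward; lengths in m; the calibration is good to about 2 mm. A picture is of the moment at which its call begins: read the wrist's pose just before it.
- hand_in(): hands the job in; it is judged then, once.
The state is a dict: "t": time; "joint_pos": joint angles; "joint_velocities": joint speeds; "tau": joint torques, N m; "ee_pos": TCP position; "orientation": TCP orientation; "contact_force": force on the tool from outside, world axes, zero at the start; "wrist_torque": the same for the moment, N m; "width": finger opening in m; "grip_force": force on a finger pad.
Only numpy, scipy, OpenCV 4.12 (cv2) and the standard library are available. Lean on these libraries where they do the work, as an engineer would, in place of code of your own. Each camera call takes 0.05 s, during which the arm holds its last target. There are 200 camera calls.

## Task

The roller of the strip guide stands too far from the fence: swing the lever of its eccentric bolt until the narrow part of the stepped gauge slides freely between roller and fence but the wide tail will not follow. Slide the gauge along the fence, flat on the bed, past the sprung pawl until its shoulder comes up against the roller, and leave it there with the pawl sprung into its notch. Keep the gauge on the bed, and leave the other things on the bench where they are.

Things in the scene. Friction and masses are not known exactly. Their poses are not given: they have to be found in the camera images.
- guide: strip guide: steel bed plate fixed to the bench, 15 mm thick. Origin on the bench under the nominal roller centre. +y is the feed direction, +x points from the roller to the fence. The plate spans x -40 to 105 mm, y -190 to 120 mm of this frame. At yaw 0 the fence is on the side far from the robot and the feed runs to the robot's left.
- fence: fixed steel bar on the bed, 20 mm thick (x), 290 long (y), 24 high, clamped in slots: its distance from the roller differs each time by a few mm. Origin on the bed's top, in the middle of its guiding face, which looks to its -x. Axes as the guide's. The gap runs from this face to the roller: (minus the x of roller_mid in this frame) - 14 mm.
- eccentric (a joint): eccentric bolt carrying the roller, turned by its lever. 0 = fully open; grows clockwise seen from above (closing), to 2.4 rad. It stays where left: friction 0.35 N m, about 4 N at the knob. At the start the gap is 1 to 8 mm too wide even for the gauge's wide tail; closing takes up to 8 mm per rad.
- bolt_axis (a point): point on the bolt's upright axis at the bed's top; x = 0, y = -8 mm of the guide. With phi = 2.79 rad - eccentric, the roller's centre is at 8 mm * (cos phi, sin phi) from it in the guide's x, y, and the lever points at phi + 1.83 rad (from the guide's +x, counter-clockwise). The hexagon head here reaches 68 mm above the bench.
- lever_knob (a point): black upright knob on the lever's end, 90 mm from the bolt axis, 17 mm across; the point is at its middle, 79 mm above the bench. The knob spans 57 to 101 mm above the bench; the flat lever (17 mm wide) lies at 50 to 57 mm, above the gauge. Closing swings the knob from beside the infeed round to the side facing away from the fence.
- roller_mid (a point): guide roller, steel, 28 mm across, spins freely, from 17 to 39 mm above the bench; the point is on its axis, 25 mm above the bench.
- pawl (a joint): sprung anti-return pawl beside the channel, after the roller. 0 = sprung out; grows as it is pushed aside (over 0.1 rad while the gauge's narrow edge rubs on it). Pivot at x 4, y 30 mm of the guide; its tip points along the feed and ends at x 26, y 66 mm, 5 to 9 mm inside the edge of a gauge lying on the fence. About 3 N pushes it aside. Top 39 mm above the bench.
- gauge: loose flat stepped aluminium bar, 150 mm long (y), 18 thick, 0.25 to 0.5 kg, on the bed before the roller. Straight side at x = 25 mm. Narrow part: nose at y = 75, 105 mm long, 50 wide (edge at x = -25), nose corner there rounded to 10 mm, with a notch for the pawl 10 mm deep from y = 17 to 53. Wide tail: y = -75 to -30, 56 wide (edge at x = -31). Origin: middle of the underside.
- gauge_shoulder (a point): the square step between narrow part and wide tail on the gauge's -x side (x = -25, y = -30 mm of the gauge, half its thickness). The gauge starts within about 0.1 rad of the feed direction, its straight side about 10 mm off the fence (its nearest corner at least 2 mm), its nose 25 to 55 mm before the roller's centre.
- gauge_tail (a point): middle of the gauge's rear end face (x = 0, y = -75 mm of the gauge), at half its thickness, 24 mm above the bench.
- tape_roll: roll of black tape, 58 mm across, 19 high; bystander standing on the bench, origin under its middle
- copper_rotor: copper rotor, 58 mm across, 35 high; bystander standing on the bench, origin under its middle
- ratchet: ratchet handle, 151 mm long; bystander lying on the bench, origin under its middle
- caliper: slide caliper, 200 mm long; bystander lying on the bench, origin under its middle
- test_shaft: stepped steel shaft, 88 mm long, 16 mm thick; bystander lying on the bench, origin under its middle

How it is judged:
By the outcome, as a careful person would: the job done as asked, in the order asked, and still so for the second after the job is handed in, with the robot touching nothing.
It also fails if it takes over 51 s, if anything falls off the work surface, if the arm or the gripper's body presses on something with over 40 N, if the wrist force passes 120 N, or if a joint passes its speed limit or range.

## Working session

There is one attempt and no reset: what is moved stays moved. The work goes in short steps, Python scripts to look and compute and a tool call to move; the robot and the scene stay as the last step left them, time stands still between calls to the robot, and variables do not carry over. Pictures are saved under pics/ and viewed, at most 10 in all, crops included, and the job is handed in when it is done.

Besides the shell and the picture viewer there is one more tool, called as name(argument=value, ...) on one line, values as JSON. arm_command: Moves the arm, as the interface text tells. Its arguments: {"type":"object","properties":{"increments":{"type":"string"},"gripper":{"type":"number"},"squeeze":{"type":"number"}},"required":["increments"]}

```bash
ls; mkdir -p pics; cat > h.py <<'E'
import numpy as np, cv2
from plant import telemetry, imaging, hand_in, ctrl
from scipy.spatial.transform import Rotation as R
def grab(n):
    s=telemetry.read_state(); d=imaging.get_image(n)
    if 'hand_eye' in d:
        q=s['orientation']; T=np.eye(4); T[:3,:3]=R.from_quat([q[1],q[2],q[3],q[0]]).as_matrix(); T[:3,3]=s['ee_pos']
        H=T@np.array(d['hand_eye']); d['eye']=H[:3,3]; d['rotation']=H[:3,:3]
    d['eye']=np.array(d['eye']); d['rotation']=np.array(d['rotation']); return d
def ray(d,u,v,z):
    r=d['rotation']@np.array([(u-d['cx'])/d['fx'],(v-d['cy'])/d['fy'],1.]); return d['eye']+r*(z-d['eye'][2])/r[2]
def proj(d,p):
    c=d['rotation'].T@(np.array(p)-d['eye']); return np.array([d['fx']*c[0]/c[2]+d['cx'],d['fy']*c[1]/c[2]+d['cy']])
def cloud(d):
    v,u=np.mgrid[:384,:512]; z=d['depth']; c=np.stack([(u-d['cx'])/d['fx']*z,(v-d['cy'])/d['fy']*z,z],-1)
    return c@d['rotation'].T+d['eye']
E
python3 - <<'E'
from h import *
for n in('top','side'):
    d=grab(n); np.savez(n+'0.npz',**d); cv2.imwrite(f'pics/{n}0.png',cv2.resize(d['img'],None,fx=1.56,fy=1.56,interpolation=cv2.INTER_CUBIC)[:,:,::-1])
    print(n,d['eye'],d['rotation'].round(3).tolist(),d['fx'],d['cx'],d['cy'],(d['depth']>0).mean())
print(telemetry.read_state(),ctrl.tip_extent)
E
```

```text
pics
top [0.2846639  0.09991684 1.30764752] [-0.088, 0.751, -0.649, 0.08] 379.52323123941983 259.1050114113378 191.00143821208908 0.9959869384765625
side [0.6780518  1.50524277 0.62004034] [-0.017, 0.046, 0.825, -0.563] 400.19179804892656 251.37416548778336 188.07618699071017 0.9957427978515625
{'t': 0.1, 'joint_pos': array([-8.57392738e-01,  3.85468202e-01,  6.74160803e-03, -4.37677035e-04,
       -1.19402418e+00, -2.58608483e-01]), 'joint_velocities': array([ 0.00048771, -0.00226987,  0.00200413,  0.00241187,  0.00113413,
        0.00200516]), 'tau': array([-4.97462024e-04, -3.91689563e+01,  1.87935752e+01,  4.23189014e+00,
        1.34797400e-02, -6.34622961e-05]), 'ee_pos': array([ 0.27432817, -0.56097566,  0.22956734]), 'orientation': array([-2.76602632e-04, -2.25364090e-01,  9.74274104e-01,  9.59077524e-04]), 'contact_force': array([-0.11854221, -0.11775767, -0.1168019 ]), 'wrist_torque': array([ 0.02579325, -0.03254448,  0.03510068]), 'grip_force': 0.0, 'width': 0.08700542848596082} 0.008
```

View pics/top0.png

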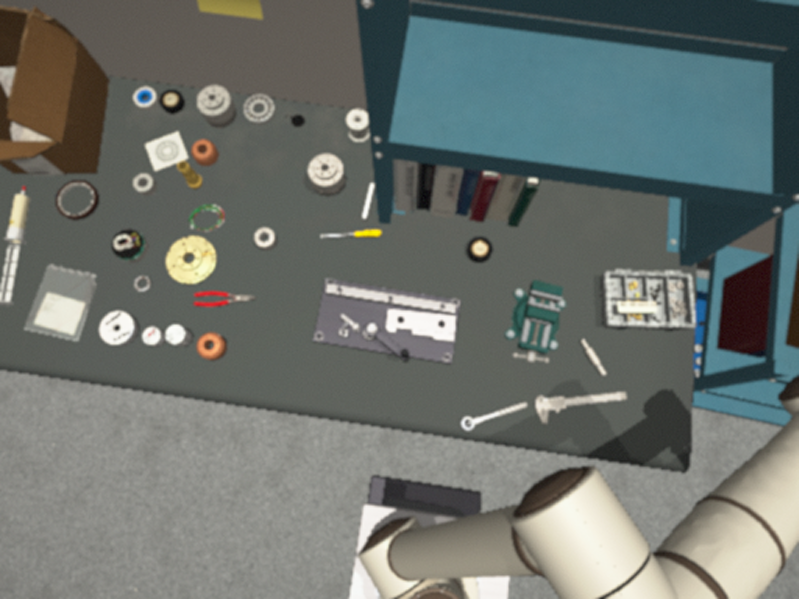

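View pics/side0.png

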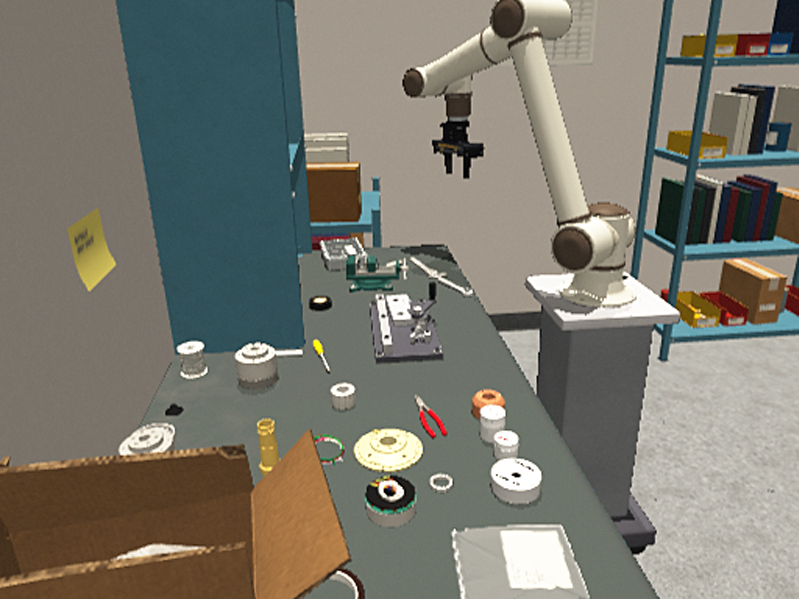

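The top view shows the guide plate, with corners near (328,278), (460,300), (452,362) and (314,342) in the enlarged picture. The fence is on the far side, the white gauge is at the right and the feed runs left. The side view shows the same layout. "rotation" is a quaternion, so I'll fix the helper.

```bash
python3 - <<'E'
s=open('h.py').read()
s=s.replace("d['rotation']=np.array(d['rotation']); return d","q=np.array(d['rotation']); d['rotation']=q if q.ndim==2 else R.from_quat(q[[1,2,3,0]]).as_matrix(); return d")
open('h.py','w').write(s)
from h import *
d=grab('top')
for p in [(328,278),(460,300),(452,362),(314,342)]: print(ray(d,p[0]/1.5625,p[1]/1.5625,.015).round(4))
print('knob',ray(d,404/1.5625,354/1.5625,.1)[:2],'head',ray(d,371/1.5625,328/1.5625,.068)[:2])
print(imaging.get_image('wrist')['hand_eye'])
E
```

```text
[0.6184 0.3171 0.015 ]
[0.6113 0.0154 0.015 ]
[0.4703 0.0156 0.015 ]
[0.4699 0.3219 0.015 ]
knob [0.46006127 0.1205415 ] head [0.50950414 0.19853244]
[[-4.91446887e-04 -9.63203418e-01 -2.68773017e-01  7.43303497e-02]
 [ 9.99999729e-01 -3.26234730e-04 -6.59353195e-04 -8.92816165e-04]
 [ 5.47408159e-04 -2.68773268e-01  9.63203317e-01 -1.53879869e-01]
 [ 0.00000000e+00  0.00000000e+00  0.00000000e+00  1.00000000e+00]]
```

arm_command(increments="-523 546 -50 0 0 0.455;-523 546 -50 0 0 0.455;-523 546 -50 0 0 0.455;-523 546 -50 0 0 0.455;-523 546 -50 0 0 0.455;-523 546 -50 0 0 0.455;-523 546 -50 0 0 0.455;-523 546 -50 0 0 0.455;-523 546 -50 0 0 0.455;-523 546 -50 0 0 0.455;-523 546 -50 0 0 0.455;-523 546 -50 0 0 0.455;-523 546 -50 0 0 0.455;-523 546 -50 0 0 0.455;-523 546 -50 0 0 0.455;-523 546 -50 0 0 0.455;-523 546 -50 0 0 0.455;-523 546 -50 0 0 0.455;-523 546 -50 0 0 0.455;-523 546 -50 0 0 0.455", gripper=0)

```text
t: 2.2
ee_pos: [0.5042, 0.1574, 0.2808]
orientation: [0.0, 0.001, 1.0, 0.0]
contact_force: [-0.0, 0.7, 0.6]
width: 0.0004
grip_force: 0.0
```

```bash
python3 - <<'E'
from h import *
s=telemetry.read_state(); print(s['t'],s['ee_pos'],s['orientation'],s['joint_velocities'].round(3))
d=grab('wrist'); np.savez('w1.npz',**d); print(d['fx'],d['eye'])
cv2.imwrite('pics/w1.png',cv2.resize(d['img'],None,fx=1.5625,fy=1.5625,interpolation=cv2.INTER_CUBIC)[:,:,::-1])
c=cloud(d)
# rectified world map: 0.5mm... from depth, height image
m=(c[...,2]>.01)&(c[...,2]<.12); print(np.histogram(c[...,2][m],bins=np.arange(.01,.12,.004)))
E
```

```text
2.2 [0.50423229 0.15744292 0.28081941] [8.15613228e-05 9.06069376e-04 9.99999585e-01 5.19486611e-05] [ 0.003  0.001  0.004 -0.001  0.     0.001]
278.8450457744232 [0.43032731 0.156506   0.43468583]
(array([3154, 7444,  757,  491,  619, 3592, 1458, 1727,  518,  637,  347,
        945,  762,  234,  349,  253,  419,   10,    5,   12,   10,   27,
        103,    0,    0,    0,    0]), array([0.01 , 0.014, 0.018, 0.022, 0.026, 0.03 , 0.034, 0.038, 0.042,
       0.046, 0.05 , 0.054, 0.058, 0.062, 0.066, 0.07 , 0.074, 0.078,
       0.082, 0.086, 0.09 , 0.094, 0.098, 0.102, 0.106, 0.11 , 0.114,
       0.118]))
```

View pics/w1.png

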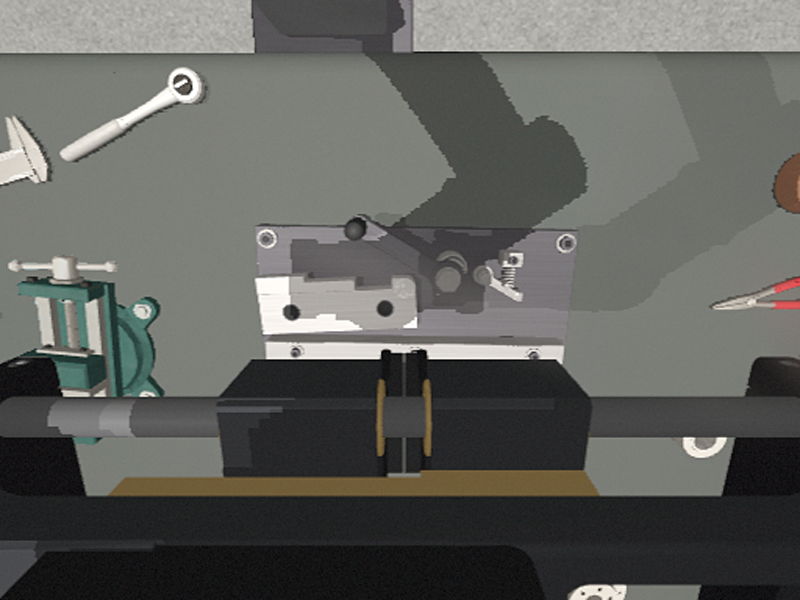

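The wrist view shows the knob at (355,229), the bolt head at (447,278), the pawl and spring at (500,275) and the gauge from (257,278) to (418,330). The fence runs along v≈340 and the plate's near edge along v≈226.

```bash
python3 - <<'E'
from h import *
d=dict(np.load('w1.npz')); g=d['img'].mean(2).astype(int); c=cloud(d)
for u in (185,220,300,320,340):
    print(u); print(' '.join(f'{v}:{g[v,u]}/{c[v,u,2]*1e3:.0f}' for v in range(204,228)))
for u in (190,300,350): print(u,' '.join(f'{v}:{g[v,u]}/{c[v,u,2]*1e3:.0f}' for v in range(138,152)))
for v in (155,215): 
    print(v,' '.join(f'{u}:{g[v,u]}/{c[v,u,2]*1e3:.0f}' for u in range(158,174)));print(v,' '.join(f'{u}:{g[v,u]}/{c[v,u,2]*1e3:.0f}' for u in range(356,374)))
x=cv2.resize(d['img'][135:235,155:380],None,fx=3.5,fy=3.5,interpolation=cv2.INTER_CUBIC); cv2.imwrite('pics/w1c.png',np.clip(x*1.4,0,255).astype(np.uint8)[:,:,::-1])
E
```

```text
185
204:91/33 205:225/31 206:248/34 207:248/32 208:242/34 209:245/33 210:245/32 211:245/34 212:247/32 213:149/15 214:93/18 215:101/22 216:99/29 217:103/33 218:111/37 219:227/39 220:230/38 221:226/38 222:213/38 223:227/39 224:215/41 225:206/39 226:204/39 227:214/39
220
204:170/32 205:253/31 206:249/32 207:248/435 208:248/33 209:245/32 210:247/33 211:227/32 212:130/15 213:139/14 214:110/17 215:101/21 216:104/26 217:101/30 218:107/36 219:197/39 220:230/41 221:221/37 222:221/37 223:221/39 224:221/39 225:223/38 226:220/38 227:219/38
300
204:134/16 205:130/14 206:135/14 207:134/15 208:135/15 209:136/14 210:137/15 211:134/13 212:133/16 213:132/14 214:133/15 215:109/14 216:101/20 217:104/25 218:100/29 219:97/34 220:163/38 221:227/435 222:220/39 223:219/40 224:219/38 225:217/39 226:220/37 227:222/38
320
204:134/15 205:131/14 206:133/14 207:134/14 208:135/16 209:135/14 210:136/15 211:131/14 212:134/14 213:132/14 214:132/14 215:78/14 216:104/18 217:102/25 218:101/28 219:104/33 220:116/38 221:219/38 222:219/37 223:218/40 224:218/39 225:216/38 226:217/39 227:218/38
340
204:133/15 205:130/13 206:1
[... 730 characters left out ...]
2:124/-0 163:127/-2 164:134/15 165:199/15 166:221/17 167:138/22 168:134/21 169:125/21 170:130/22 171:145/22 172:141/21 173:130/21
155 356:176/16 357:197/16 358:78/16 359:91/20 360:129/19 361:102/21 362:66/22 363:70/22 364:67/21 365:93/21 366:119/22 367:160/22 368:178/16 369:113/16 370:110/-2 371:111/-1 372:113/-0 373:110/1
215 158:125/-1 159:127/-0 160:126/1 161:127/-1 162:125/-2 163:125/-1 164:126/-2 165:125/1 166:125/-2 167:123/-1 168:117/-1 169:124/16 170:132/14 171:132/14 172:122/14 173:103/25
215 356:131/15 357:132/14 358:131/14 359:131/16 360:132/15 361:126/14 362:119/15 363:126/-1 364:125/0 365:125/1 366:124/0 367:123/-1 368:126/-1 369:127/-0 370:124/-1 371:125/-1 372:125/0 373:123/-1
```

View pics/w1c.png

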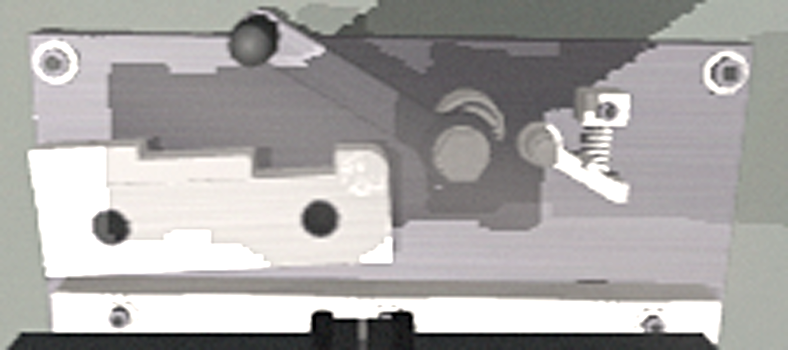

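The crop shows the bolt head at (462,152), the knob at (253,42), the gauge edge and notch clearly, and the fence face as a grey band at v≈285. I'll fit the frame from the depth cloud.

```bash
cat > fit.py <<'E'
from h import *
def fit(d):
    c=cloud(d); g=d['img'].mean(2); x,y,z=c[...,0],c[...,1],c[...,2]
    vv,uu=np.mgrid[:384,:512]
    # fence face from depth points on its vertical face
    m=(z>.020)&(z<.035)&(vv>212)&(vv<222)&(uu>172)&(uu<360)
    P=c[m][:,:2]; p=np.polyfit(P[:,1],P[:,0],1); r=P[:,0]-np.polyval(p,P[:,1]); k=abs(r)<.003; p=np.polyfit(P[k,1],P[k,0],1); print('face x=%.4f*y+%.4f'%tuple(p),r[k].std())
    # face/top edge at z=.039 by brightness crossing
    E=[]
    for u in list(range(182,240))+list(range(285,340)):
        col=g[212:226,u]; j=np.where((col[:-1]<165)&(col[1:]>=165))[0]
        if len(j): j=j[-1]; E.append(ray(d,u,212+j+(165-col[j])/(col[j+1]-col[j]),.039)[:2])
    E=np.array(E); q=np.polyfit(E[:,1],E[:,0],1)
    for _ in range(4):
        r=abs(E[:,0]-np.polyval(q,E[:,1])); q=np.polyfit(E[r<.002,1],E[r<.002,0],1)
    print('edge x=%.4f*y+%.4f'%tuple(q),(r<.002).sum())
    yaw=-np.arctan(q[0]); return c,p,q,yaw
E
python3 - <<'E'
from fit import *
d=dict(np.load('w1.npz')); c,p,q,yaw=fit(d); z=c[...,2]; vv,uu=np.mgrid[:384,:512]
Rm=np.array([[np.cos(yaw),-np.sin(yaw)],[np.sin(yaw),np.cos(yaw)]]); G=c[...,:2]@Rm # guide-aligned coords
reg=(vv>130)&(vv<232)&(uu>150)&(uu<380)
pl=reg&(z>.010)&(z<.045)
gx,gy=G[...,0],G[...,1]
# plate edges by row/col extremes
rows=[v for v in range(160,212)]
L=np.median([gy[v,np.where(pl[v])[0][0]] for v in rows]); Rr=np.median([gy[v,np.where(pl[v])[0][-1]] for v in rows])
N=np.median([gx[np.where(pl[:,u])[0][0],u] for u in list(range(175,215))+list(range(300,360))])
print('yaw',yaw,'plate gy',L,Rr,Rr-L,'near gx',N)
o1=np.array([N+.040,(L+Rr)/2+.035]); print('origin guide-aligned from plate',o1)
face=np.median((np.polyval(q,gy)-0)[0:1]); yy=.17; Fx=(np.array([np.polyval(q,yy),yy])@Rm)[0]; Fx2=(np.array([np.polyval(p,yy),yy])@Rm)[0]
print('fence gx edge',Fx,'depth',Fx2)
h=reg&(z>.064)&(z<.072)&(abs(gx-o1[0])<.03)&(abs(gy-o1[1]+.008)<.03); print('head',G[h].mean(0),(G[h].max(0)+G[h].min(0))/2,h.sum(),np.ptp(G[h],axis=0), 'expect',o1-[0,.008])
k=reg&(z>.09)&(z<.105); K=G[k]; (cx,cy),r=cv2.minEnclosingCircle(K.astype(np.float32)); print('knob',K.mean(0),cx,cy,r,k.sum(),np.median(z[k]))
a=np.arctan2(K.mean(0)[1]-(o1[1]-.008),K.mean(0)[0]-o1[0]); 
print('lever ang',a%(2*np.pi),'ecc',2.79+1.83-a%(2*np.pi), 'len',np.hypot(*(K.mean(0)-o1+[0,.008])))
# gauge
gm=reg&(z>.028)&(z<.037)&(gy<o1[1]-.02)&(gx<Fx-.003)&(gx>o1[0]-.02)&(d['img'].mean(2)>140)
n,l,s,_=cv2.connectedComponentsWithStats(gm.astype(np.uint8)); i=1+s[1:,4].argmax(); print(s[i])
box=cv2.minAreaRect((G[l==i]*1000).astype(np.float32)); print('gauge box',box)
cn=max(cv2.findContours((l==i).astype(np.uint8),0,2)[0],key=len)[:,0]
W=np.array([ray(d,u,v,.033)[:2] for u,v in cn])@Rm; print((cv2.approxPolyDP((W*1e3).astype(np.float32)[:,None],2.5,True)[:,0]).round(1).tolist())
E
```

```text
face x=0.0177*y+0.5743 0.00032443813315369177
edge x=0.0178*y+0.5743 110
yaw -0.017820503343896562 plate gy 0.02763569137895483 0.3309667244790288 0.303331033100074 near gx 0.46664949611150797
origin guide-aligned from plate [0.5066495  0.21430121]
fence gx edge 0.5741700566358661 depth 0.5741675065801153
head [0.5058066  0.20415827] [0.5058333  0.20393738] 167 [0.01817663 0.01889492] expect [0.5066495  0.20630121]
knob [0.4608031  0.12690404] 0.46118679642677307 0.12675438821315765 0.007904634810984135 140 0.0991201708741562
lever ang 4.188729582413514 ecc 0.4312704175864859 len 0.09168315873315272
[ 164  177  103   37 2965]
gauge box ((536.69580078125, 102.336669921875), (56.43385696411133, 149.3643341064453), 3.684765338897705)
[[515.2999877929688, 26.799999237060547], [568.0, 30.399999618530273], [559.2999877929688, 177.8000030517578], [517.5, 175.39999389648438], [511.6000061035156, 169.39999389648438], [511.79998779296875, 154.6999969482422], [522.4000244140625, 153.3000030517578], [525.7999877929688, 128.10000610351562], [524.4000244140625, 119.30000305175781], [513.9000244140625, 116.5], [517.5999755859375, 72.19999694824219], [511.6000061035156, 69.5999984741211]]
```

arm_command(increments="41 -39 100 0 0 -1.024;41 -39 100 0 0 -1.024;41 -39 100 0 0 -1.024;41 -39 100 0 0 -1.024;41 -39 100 0 0 -1.024;41 -39 100 0 0 -1.024;41 -39 100 0 0 -1.024;41 -39 100 0 0 -1.024;41 -39 100 0 0 -1.024;41 -39 140 0 0 -1.024;41 -39 170 0 0 -1.024;41 -39 190 0 0 -1.024;41 -39 207 0 0 -1.024;41 -39 207 0 0 -1.024;41 -39 207 0 0 -1.024", gripper=0.6)

```text
t: 3.75
ee_pos: [0.4639, 0.1198, 0.0739]
orientation: [0.0, -0.489, 0.872, -0.0]
contact_force: [-0.5, 1.1, 0.6]
width: 0.0523
grip_force: 0.0
```

```bash
python3 - <<'E'
from h import *
s=telemetry.read_state(); print(s['t'],s['ee_pos'],s['orientation'],s['joint_pos'].round(3),s['contact_force'])
d=grab('wrist'); np.savez('w2.npz',**d)
cv2.imwrite('pics/w2.png',d['img'][:,:,::-1])
E
```

```text
3.75 [0.46386416 0.11980144 0.07390191] [ 5.65759374e-05 -4.89400887e-01  8.72058915e-01 -1.34418811e-04] [ 0.593  0.326 -0.548  0.    -0.697 -1.141] [-0.48035924  1.12343028  0.55459237]
```

View pics/w2.png

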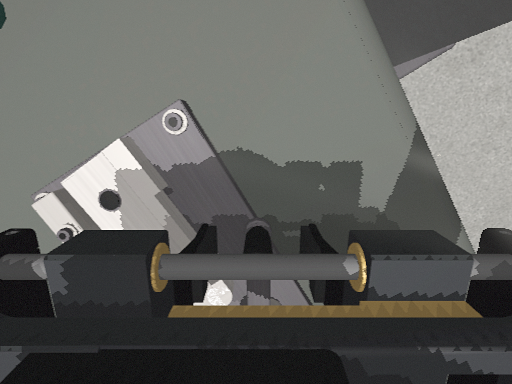

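The knob at (258,235) sits centred between the fingers at about 205 and 312, so I'll close on it.

arm_command(increments="0 0 0 0 0 0;0 0 0 0 0 0;0 0 0 0 0 0;0 0 0 0 0 0;0 0 0 0 0 0;0 0 0 0 0 0", gripper=0.1, squeeze=15)

```text
t: 4.4
ee_pos: [0.4638, 0.1197, 0.0737]
orientation: [0.0, -0.49, 0.872, -0.0]
contact_force: [0.3, -1.3, 0.8]
width: 0.0159
grip_force: 15.0
```

```bash
cat > arc.py <<'E'
from h import *
import sys
a1=float(sys.argv[1]); a2=float(sys.argv[2]); n=int(sys.argv[3])  # guide lever angles
s=telemetry.read_state(); q=s['orientation']; T=R.from_quat([q[1],q[2],q[3],q[0]]).as_matrix()
y=-.01782
B=np.array([[np.cos(y),-np.sin(y)],[np.sin(y),np.cos(y)]])@np.array([.5060,.2040])
print('bolt world',B,'rel now',(s['ee_pos'][:2]-B),'ang guide',np.arctan2(*(s['ee_pos'][:2]-B)[::-1])%(2*np.pi)-y)
p0=B+.09*np.array([np.cos(a1+y),np.sin(a1+y)])
out=[]
for i in range(1,n+1):
    a=a1+(a2-a1)*i/n; p=B+.09*np.array([np.cos(a+y),np.sin(a+y)])
    t=T.T@np.r_[p-p0,0]*1e3; out.append('%.1f %.1f 0 0 0 %.3f'%(t[0],t[1],-(a-a1)))
print('; '.join(out))
E
python3 arc.py 4.184 3.22 16
```

```text
bolt world [0.50955475 0.19495117] rel now [-0.04575098 -0.07523157] ang guide 4.183828987973935
-0.2 5.4 0 0 0 0.060; -0.6 10.8 0 0 0 0.120; -1.5 16.2 0 0 0 0.181; -2.6 21.5 0 0 0 0.241; -4.0 26.7 0 0 0 0.301; -5.8 31.8 0 0 0 0.361; -7.9 36.8 0 0 0 0.422; -10.2 41.7 0 0 0 0.482; -12.9 46.5 0 0 0 0.542; -15.8 51.0 0 0 0 0.603; -19.0 55.4 0 0 0 0.663; -22.5 59.6 0 0 0 0.723; -26.2 63.5 0 0 0 0.783; -30.1 67.2 0 0 0 0.843; -34.3 70.7 0 0 0 0.904; -38.6 74.0 0 0 0 0.964
```

arm_command(increments="0 5.5 0 0 0 0.06; -0.5 11 0 0 0 0.12; -1.5 16 0 0 0 0.18; -2.5 21.5 0 0 0 0.24; -4 26.5 0 0 0 0.30; -6 32 0 0 0 0.36; -8 37 0 0 0 0.42; -10 41.5 0 0 0 0.48; -13 46.5 0 0 0 0.54; -16 51 0 0 0 0.60; -19 55.5 0 0 0 0.66; -22.5 59.5 0 0 0 0.72; -26 63.5 0 0 0 0.78; -30 67 0 0 0 0.84; -34.5 70.5 0 0 0 0.90; -38.5 74 0 0 0 0.96; -38.5 74 0 0 0 0.96; -38.5 74 0 0 0 0.96")

```text
t: 6.2
ee_pos: [0.4208, 0.1913, 0.0737]
orientation: [0.0, -0.032, 0.999, 0.0]
contact_force: [2.5, -2.2, -0.3]
width: 0.016
grip_force: 15.0
```

```bash
python3 arc.py 3.22 3.2 1; python3 -c "
from h import *
s=telemetry.read_state();print(s['contact_force'],s['wrist_torque'])"
```

```text
bolt world [0.50955475 0.19495117] rel now [-0.08878673 -0.00365915] ang guide 3.2006021742133823
-0.0 1.8 0 0 0 0.020
[ 2.51813779 -2.17390335 -0.300151  ] [-0.38399945 -0.65006808 -0.07038002]
```

arm_command(increments="0 0 0 0 0 0;0 0 0 0 0 0;0 0 0 0 0 0;0 0 -30 0 0 0;0 0 -80 0 0 0;-80 -39 -206 0 0 0.08;-80 -39 -206 0 0 0.08;-80 -39 -206 0 0 0.08;-80 -39 -206 0 0 0.08;-80 -39 -206 0 0 0.08;-80 -39 -206 0 0 0.08", gripper=0.6)

```text
t: 7.3
ee_pos: [0.5014, 0.1571, 0.2779]
orientation: [-0.002, 0.008, 1.0, -0.001]
contact_force: [-0.3, -0.4, 0.2]
width: 0.0522
grip_force: 0.0
```

```bash
python3 - <<'E'
from fit import *
s=telemetry.read_state(); print(s['t'],s['ee_pos'],s['orientation'])
d=grab('wrist'); np.savez('w3.npz',**d); c,p,q,yaw=fit(d); z=c[...,2]
yaw=-.0178; Rm=np.array([[np.cos(yaw),-np.sin(yaw)],[np.sin(yaw),np.cos(yaw)]]); G=c[...,:2]@Rm;gx,gy=G[...,0],G[...,1]
print('face gx',(np.array([np.polyval(q,.17),.17])@Rm)[0])
h=(z>.064)&(z<.072)&(abs(gx-.506)<.02)&(abs(gy-.204)<.02); print('head',G[h].mean(0),h.sum())
k=(z>.09)&(z<.105)&(gx<.45)&(gx>.38); K=G[k].mean(0); b=G[h].mean(0); a=np.arctan2(*(K-b)[::-1])%(2*np.pi); e=4.62-a
print('knob',K,k.sum(),np.hypot(*(K-b)),'ecc',e)
F=(np.array([np.polyval(q,.17),.17])@Rm)[0]; print('gap',F-b[0]-.008*np.cos(2.79-e)-.014)
cv2.imwrite('pics/w3.png',np.clip(cv2.resize(d['img'][120:235,150:385],None,fx=3.4,fy=3.4,interpolation=cv2.INTER_CUBIC)*1.3,0,255).astype(np.uint8)[:,:,::-1])
# roller: points z .034-.041 near
r=(z>.034)&(z<.043)&(np.hypot(gx-.5076,gy-.212)<.017); print('roller pts',G[r].min(0),G[r].max(0),r.sum())
E
```

```text
7.3 [0.5013887  0.15712433 0.27789942] [-1.59155535e-03  8.11980792e-03  9.99965641e-01 -5.03010502e-04]
face x=0.0406*y+0.5688 0.0015366377654881633
edge x=0.0165*y+0.5746 108
face gx 0.5742607893534114
head [0.50567013 0.20413279] 167
knob [0.41644563 0.19695545] 157 0.08951271162303863 ecc 1.3981388222381357
gap 0.053166807757807535
roller pts [0.49456066 0.21411253] [0.51649455 0.22477318] 27
```

View pics/w3.png

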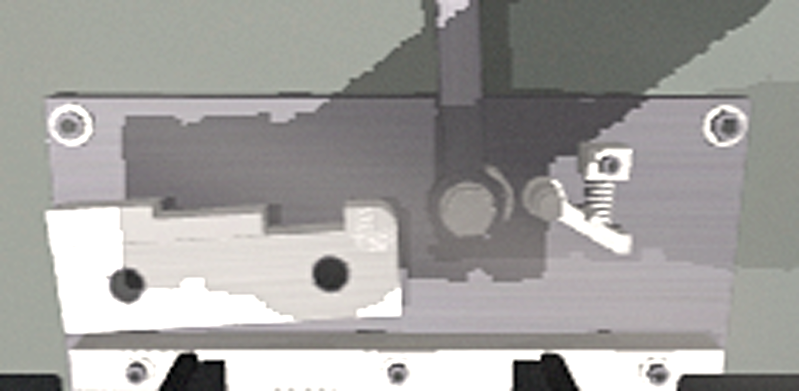

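The lever now points away from the fence at (460,50) and the gap measures about 53 mm. The gauge hasn't moved. Next I'll hover beside its narrow edge.

arm_command(increments="10 -71 0 0 0 0;10 -71 50 0 0 0;10 -71 100 0 0 0;10 -71 150 0 0 0;10 -71 200 0 0 0;10 -71 218 0 0 0;10 -71 218 0 0 0;10 -71 218 0 0 0;10 -71 218 0 0 0", gripper=0)

```text
t: 8.25
ee_pos: [0.4924, 0.0873, 0.063]
orientation: [0.001, 0.008, 1.0, 0.001]
contact_force: [0.1, -0.3, 0.8]
width: 0.001
grip_force: 0.0
```

```bash
cat > st.py <<'E'
from h import *
s=telemetry.read_state(); y=-.0178; w=s['ee_pos']; q=s['orientation']; T=R.from_quat([q[1],q[2],q[3],q[0]]).as_matrix()
print('t %.2f gx %.1f gy %.1f z %.1f'%(s['t'],1e3*(w[0]*np.cos(y)+w[1]*np.sin(y)),1e3*(w[1]*np.cos(y)-w[0]*np.sin(y)),w[2]*1e3),'tool y ang',np.arctan2(T[1,1],T[0,1])-np.pi/2,'tilt',T[:2,2],'F',s['contact_force'].round(1),s['width'])
E
python3 st.py
```

```text
t 8.25 gx 490.8 gy 96.0 z 63.0 tool y ang -0.01519776982518617 tilt [0.00272673 0.00113445] F [ 0.1 -0.3  0.8] 0.0009895454135614183
```

arm_command(increments="0 0 20 0 0 0;0 0 34 0 0 0;0 0 34 0 0 0;-6 0 34 0 0 0;-10 0 34 0 0 0;-12 0 34 0 0 0;-14 0 34 0 0 0;-16 0 34 0 0 0;-18 0 34 0 0 0;-20 0 34 0 0 0;-22 0 34 0 0 0;-22 0 34 0 0 0")

```text
t: 9.45
ee_pos: [0.5112, 0.0853, 0.0273]
orientation: [-0.003, 0.008, 1.0, -0.001]
contact_force: [-6.4, 0.6, 4.3]
width: 0.0004
grip_force: 3.0
```

```bash
python3 st.py
```

```text
t 9.45 gx 509.6 gy 94.4 z 27.3 tool y ang -0.01675110103631461 tilt [-0.00519404 -0.00191216] F [-6.4  0.6  4.3] 0.00044894051147185147
```

arm_command(increments="-1 0 -1 0 0 0;-2 0 -1 0 0 0;-3 0 -1 0 0 0;-3 0 -1 0 0 0;-3 0 -1 0 0 0")

```text
t: 9.95
ee_pos: [0.5151, 0.086, 0.0281]
orientation: [-0.002, 0.008, 1.0, -0.0]
contact_force: [-5.9, 2.5, 0.7]
width: 0.0004
grip_force: 2.9
```

```bash
python3 st.py
```

```text
t 9.95 gx 513.5 gy 95.2 z 28.1 tool y ang -0.016736676709788068 tilt [-0.00310594 -0.00062555] F [-5.9  2.5  0.7] 0.00039441931128883696
```

arm_command(increments="-1 0 0 0 0 0;-2 0 0 0 0 0;-3 0 0 0 0 0;-4 0 0 0 0 0;-4 0 0 0 0 0")

```text
t: 10.45
ee_pos: [0.5153, 0.0859, 0.0281]
orientation: [-0.005, 0.009, 1.0, -0.001]
contact_force: [-16.8, 8.8, 10.0]
width: 0.0004
grip_force: 8.3
```

```bash
python3 st.py
```

```text
t 10.45 gx 513.7 gy 95.1 z 28.1 tool y ang -0.01741231077290739 tilt [-0.01054064 -0.00187566] F [-16.8   8.8  10. ] 0.00042033483742679253
```

arm_command(increments="10 0 0 0 0 0;25 0 0 0 0 0;25 0 -60 0 0 0;25 0 -100 0 0 0;25 0 -150 0 0 0;25 0 -200 0 0 0;25 0 -200 0 0 0;25 0 -200 0 0 0")

```text
t: 11.25
ee_pos: [0.4967, 0.0868, 0.2303]
orientation: [0.003, 0.008, 1.0, 0.001]
contact_force: [-0.7, -0.0, -0.8]
width: 0.0005
grip_force: 0.0
```

```bash
python3 st.py; python3 - <<'E'
from fit import *
c=cloud(dict(np.load('w1.npz'))); x,y,z=c[...,0],c[...,1],c[...,2]
for y0 in np.arange(-.2,.03,.02):
    m=(x>.44)&(x<.62)&(y>y0)&(y<y0+.02)&(z<.2); print('%.2f %.3f'%(y0,np.percentile(z[m],99.5)),end=' | ')
d=grab('wrist'); np.savez('w4.npz',**d); c=cloud(d); yaw=-.0178; Rm=np.array([[np.cos(yaw),-np.sin(yaw)],[np.sin(yaw),np.cos(yaw)]]); G=c[...,:2]@Rm; z=c[...,2]
gm=(z>.027)&(z<.037)&(d['img'].mean(2)>130)&(G[...,0]>.500)&(G[...,0]<.580)&(G[...,1]<.19)&(G[...,1]>.0)
n,l,s,_=cv2.connectedComponentsWithStats(gm.astype(np.uint8)); i=1+s[1:,4].argmax()
cn=max(cv2.findContours((l==i).astype(np.uint8),0,2)[0],key=len)[:,0]
W=np.array([ray(d,u,v,.033)[:2] for u,v in cn])@Rm; print('\n',(cv2.approxPolyDP((W*1e3).astype(np.float32)[:,None],2.5,True)[:,0]).round(0).tolist())
E
```

```text
t 11.25 gx 495.1 gy 95.6 z 230.3 tool y ang -0.016598637035564634 tilt [0.00524653 0.00251854] F [-0.7 -0.  -0.8] 0.0005209850984252245
-0.20 0.068 | -0.18 0.065 | -0.16 0.077 | -0.14 0.078 | -0.12 0.030 | -0.10 0.011 | -0.08 0.002 | -0.06 0.002 | -0.04 0.002 | -0.02 0.002 | -0.00 0.033 | 0.02 0.040 | 
 [[518.0, 28.0], [566.0, 28.0], [566.0, 73.0], [558.0, 76.0], [560.0, 105.0], [558.0, 115.0], [566.0, 118.0], [566.0, 176.0], [531.0, 176.0], [524.0, 169.0], [524.0, 156.0], [535.0, 154.0], [535.0, 118.0], [525.0, 118.0], [524.0, 74.0], [518.0, 71.0]]
```

arm_command(increments="-50 -98 0 0 0 0;-50 -98 0 0 0 0;-50 -98 50 0 0 0;-50 -98 100 0 0 0;-50 -98 150 0 0 0;-50 -98 190 0 0 0;-50 -98 201 0 0 0;-50 -98 201 0 0 0;-50 -98 201 0 0 0")

```text
t: 12.2
ee_pos: [0.5452, -0.0121, 0.0286]
orientation: [0.001, 0.008, 1.0, 0.0]
contact_force: [0.1, -0.4, 0.7]
width: 0.0004
grip_force: 0.0
```

```bash
python3 st.py
```

```text
t 12.20 gx 545.3 gy -2.4 z 28.6 tool y ang -0.015391838865502994 tilt [ 2.09741309e-03 -7.54668983e-06] F [ 0.1 -0.4  0.7] 0.0003994178853557953
```

arm_command(increments="0 5 0 0 0 0;0 10 0 0 0 0;0 14 0 0 0 0;0 18 0 0 0 0;0 22 0 0 0 0;0 26 0 0 0 0;0 30 0 0 0 0;0 34 0 0 0 0;0 38 0 0 0 0;0 42 0 0 0 0;0 46 0 0 0 0;0 50 0 0 0 0;0 54 0 0 0 0;0 58 0 0 0 0;0 62 0 0 0 0;0 66 0 0 0 0;0 70 0 0 0 0;0 70 0 0 0 0")

```text
t: 14.0
ee_pos: [0.545, 0.0574, 0.0278]
orientation: [-0.0, 0.008, 1.0, -0.0]
contact_force: [-0.0, -3.4, 1.9]
width: 0.0003
grip_force: 1.7
```

```bash
python3 st.py; python3 - <<'E'
from h import *
d=grab('top'); np.savez('t5.npz',**d)
cv2.imwrite('pics/t5.png',cv2.resize(d['img'][165:240,190:305],None,fx=5,fy=5,interpolation=cv2.INTER_CUBIC)[:,:,::-1])
E
```

```text
t 14.00 gx 543.9 gy 67.1 z 27.8 tool y ang -0.016066335033154244 tilt [-0.00028802 -0.00056455] F [-0.  -3.4  1.9] 0.000294089176261536
```

View pics/t5.png

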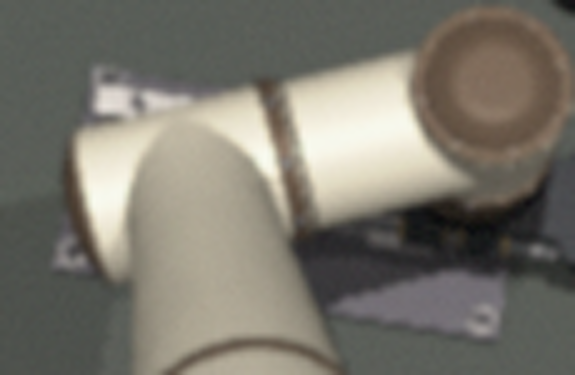

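The arm hides the guide from the top camera. The push force is 3.4 N with the nose past the roller, so I'll keep going.

arm_command(increments="0 4 0 0 0 0;0 8 0 0 0 0;0 12 0 0 0 0;0 16 0 0 0 0;0 20 0 0 0 0;0 24 0 0 0 0;0 28 0 0 0 0;0 32 0 0 0 0;0 36 0 0 0 0;0 40 0 0 0 0;0 44 0 0 0 0;0 48 0 0 0 0;0 52 0 0 0 0;0 56 0 0 0 0;0 56 0 0 0 0")

```text
t: 15.55
ee_pos: [0.5449, 0.1118, 0.0277]
orientation: [-0.002, 0.008, 1.0, -0.001]
contact_force: [-1.2, -8.6, 5.5]
width: 0.0006
grip_force: 4.2
```

```bash
python3 st.py
```

```text
t 15.55 gx 542.8 gy 121.5 z 27.7 tool y ang -0.016598572761063135 tilt [-0.00314583 -0.00297285] F [-1.2 -8.6  5.5] 0.0005606759483081163
```

arm_command(increments="0 3 0 0 0 0;0 6 0 0 0 0;0 9 0 0 0 0;0 12 0 0 0 0;0 15 0 0 0 0;0 17 0 0 0 0;0 17 0 0 0 0")

```text
t: 16.25
ee_pos: [0.5452, 0.1287, 0.0277]
orientation: [-0.002, 0.008, 1.0, -0.002]
contact_force: [-0.4, -9.2, 6.2]
width: 0.0002
grip_force: 4.3
```

```bash
python3 st.py
```

```text
t 16.25 gx 542.8 gy 138.4 z 27.7 tool y ang -0.016675261101440686 tilt [-0.00313899 -0.0030734 ] F [-0.4 -9.2  6.2] 0.00019122961906774814
```

arm_command(increments="0 1.5 0 0 0 0;0 3 0 0 0 0;0 4.5 0 0 0 0;0 5 0 0 0 0;0 5 0 0 0 0")

```text
t: 16.75
ee_pos: [0.5454, 0.1337, 0.0277]
orientation: [-0.001, 0.008, 1.0, -0.001]
contact_force: [-0.6, -8.7, 4.7]
width: 0.0006
grip_force: 4.3
```

```bash
python3 st.py
```

```text
t 16.75 gx 542.9 gy 143.4 z 27.7 tool y ang -0.016841182757700635 tilt [-0.00286012 -0.00290979] F [-0.6 -8.7  4.7] 0.0005601989182488058
```

arm_command(increments="0 1 0 0 0 0;0 2 0 0 0 0;0 3 0 0 0 0;0 4 0 0 0 0;0 4 0 0 0 0")

```text
t: 17.25
ee_pos: [0.5458, 0.1387, 0.0276]
orientation: [-0.001, 0.008, 1.0, -0.001]
contact_force: [-0.4, -5.1, 4.4]
width: 0.0004
grip_force: 2.6
```

```bash
python3 st.py
```

```text
t 17.25 gx 543.3 gy 148.4 z 27.6 tool y ang -0.01661111177241903 tilt [-0.00157325 -0.00139765] F [-0.4 -5.1  4.4] 0.0004455331701157345
```

arm_command(increments="0 1 0 0 0 0;0 2 0 0 0 0;0 3 0 0 0 0;0 3 0 0 0 0")

```text
t: 17.65
ee_pos: [0.5465, 0.1416, 0.0276]
orientation: [-0.0, 0.008, 1.0, -0.001]
contact_force: [2.4, -6.8, 3.0]
width: 0.0004
grip_force: 3.3
```

```bash
python3 st.py
```

```text
t 17.65 gx 543.9 gy 151.3 z 27.6 tool y ang -0.016357164651373823 tilt [-0.00050454 -0.0014761 ] F [ 2.4 -6.8  3. ] 0.00042535740369897146
```

arm_command(increments="0 1 0 0 0 0;0 2 0 0 0 0;0 2 0 0 0 0;0 2 0 0 0 0")

```text
t: 18.05
ee_pos: [0.5466, 0.1423, 0.0276]
orientation: [-0.001, 0.008, 1.0, -0.002]
contact_force: [4.0, -11.2, 3.3]
width: 0.0004
grip_force: 5.6
```

```bash
python3 st.py
```

```text
t 18.05 gx 544.0 gy 152.0 z 27.6 tool y ang -0.01652584374293875 tilt [-0.00106405 -0.00308155] F [  4.  -11.2   3.3] 0.0004247112389917112
```

The shoulder has stopped: the force rises with almost no motion. I'll retreat and look.

arm_command(increments="0 -3 0 0 0 0;0 -10 0 0 0 0;0 -30 0 0 0 0;0 -30 -50 0 0 0;0 -30 -100 0 0 0;0 -30 -150 0 0 0;45 15 -200 0 0 0;45 15 -230 0 0 0;45 15 -230 0 0 0;45 15 -230 0 0 0;45 15 -230 0 0 0")

```text
t: 19.15
ee_pos: [0.501, 0.1603, 0.2563]
orientation: [-0.001, 0.008, 1.0, -0.0]
contact_force: [-0.1, -1.1, -0.9]
width: 0.0004
grip_force: 0.0
```

```bash
python3 st.py; python3 - <<'E'
from h import *
d=grab('wrist'); np.savez('w6.npz',**d); c=cloud(d); yaw=-.0178; Rm=np.array([[np.cos(yaw),-np.sin(yaw)],[np.sin(yaw),np.cos(yaw)]]); G=c[...,:2]@Rm; z=c[...,2];gx,gy=G[...,0],G[...,1]
h=(z>.064)&(z<.072)&(abs(gx-.506)<.02)&(abs(gy-.204)<.02); b=G[h].mean(0)
k=(z>.09)&(z<.105)&(gx<.45)&(gx>.38); K=G[k].mean(0); print('head',b,'knob',K,'ecc',4.62-np.arctan2(*(K-b)[::-1])%(2*np.pi))
gm=(z>.027)&(z<.037)&(d['img'].mean(2)>130)&(gx>.500)&(gx<.571)&(gy<.33)&(gy>.1)
n,l,s,_=cv2.connectedComponentsWithStats(gm.astype(np.uint8)); i=1+s[1:,4].argmax()
cn=max(cv2.findContours((l==i).astype(np.uint8),0,2)[0],key=len)[:,0]
W=np.array([ray(d,u,v,.033)[:2] for u,v in cn])@Rm; print((cv2.approxPolyDP((W*1e3).astype(np.float32)[:,None],2.5,True)[:,0]).round(0).tolist())
cv2.imwrite('pics/w6.png',np.clip(cv2.resize(d['img'][110:240,140:370],None,fx=3.4,fy=3.4,interpolation=cv2.INTER_CUBIC)*1.3,0,255).astype(np.uint8)[:,:,::-1])
E
```

```text
t 19.15 gx 498.1 gy 169.2 z 256.3 tool y ang -0.01613388660031112 tilt [-0.00204015 -0.00020402] F [-0.1 -1.1 -0.9] 0.00041750075502498487
head [0.50570967 0.20398039] knob [0.41643482 0.1970071 ] ecc 1.4004553321831943
[[533.0, 310.0], [524.0, 302.0], [524.0, 287.0], [534.0, 286.0], [533.0, 279.0], [523.0, 277.0], [521.0, 263.0], [510.0, 251.0], [518.0, 250.0], [531.0, 273.0], [534.0, 268.0], [534.0, 254.0], [523.0, 250.0], [523.0, 222.0], [530.0, 204.0], [526.0, 194.0], [518.0, 190.0], [518.0, 161.0], [570.0, 160.0], [570.0, 309.0]]
```

View pics/w6.png

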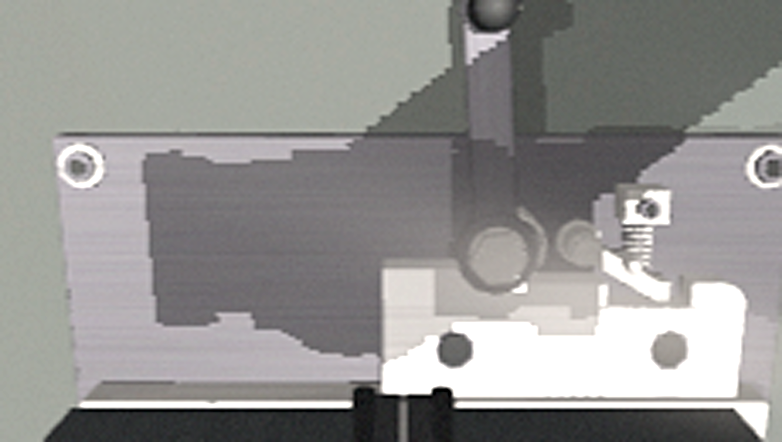

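The final view shows the gauge flat along the fence, with the pawl tip at (660,290) sprung into its notch. The shoulder is at the roller near (470,270) and the lever has not moved (eccentric 1.40 rad), so I'm handing in.

```bash
python3 -c "
from plant import hand_in
print(hand_in())"
```

```text
the job is handed in; nothing more can be done
None
```

The job is handed in: the eccentric was closed to a gap of about 53 mm, and the gauge lies along the fence with its shoulder against the roller and the pawl sprung into its notch; the hand-in returned no verdict.

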